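# Ready the sample analyser and hold its lid at the mark

## Task

Slide the blue sleeve over the analyser's steel spindle until it sits flat on the round drive head, and let go of it. Then lift the sprung lid, which has a blue bar handle, until the red pointer on its side lines up with the green mark on the angle rail, and finish still holding it there, ready for a colleague to load. Leave the mark, the sample cup, the test cassette and the tip box where they are.

Things in the scene. Friction and masses are not known exactly. Their poses are not given: they have to be found in the camera images.
- sleeve: loose blue plastic sleeve standing on the table: outer diameter 48 mm, bore 21.6 mm right through, 34 mm tall, about 80 g. Origin: centre of its underside, z up along the bore
- spindle_seat (a point): where the sleeve's underside centre belongs: middle of the top of the round dark drive head (diameter 70 mm, 105 mm above the table), foot of the fixed steel spindle, 17 mm in diameter, 38 mm tall, top 8 mm tapered. Axes: z up, x from the analyser's front to its hinge side, y left. The lid's edge is 100 mm to +y; the white deck around is bare and 20 mm lower
- lid_bar (a point): blue round bar handle on the lid near its front edge, diameter 14 mm, 110 mm long along its own y, on two posts 100 mm apart; turns with the lid. Origin: middle of the bar, on its axis; z away from the lid, x towards the hinge. The lid's top is 34 mm below the bar's axis; lid shut, that axis is 152 mm above the table
- lid_hinge (a point): middle of the lid's hinge axis, 112 mm above the table, at the far side; turns with the lid; lid shut, its axes are the analyser's. In its frame the bar's middle is at x -185, y 0, z +40 mm. The grey lid is 220 mm deep, 230 wide, 12 thick; a red pointer tab stands out of its left (+y) side 185 mm from the hinge, at mid-thickness
- lid (a joint): lid angle in rad: 0 shut, positive as the front edge rises (about the hinge's +y axis); stop at 1.2. A spring pulls it shut: lifting at the bar takes about 6 N at the start, 10 N at 0.75 rad
- mark (a joint): angle in rad of the green mark on its rail, same zero and same axis as the lid's; 0.35 to 0.75 at the start, stiff by friction. The lid is right when both joints read the same
- green_mark (a point): middle of the green block (28 mm along the rail, 22 mm radial, 14 mm wide, white centre line) on the dark arc rail left (+y) of the lid, 200 mm from the hinge axis, 142 mm to +y of the lid's middle; turns with joint mark, so its x axis is parallel to lid_bar's when the lid is at the mark
- sample_cup: bystander: closed sample jar with green cap, diameter 44 mm, 70 mm tall, standing upright; origin at the centre of its underside
- cassette: bystander: white test cassette lying flat, 70 x 22 x 8 mm; origin at the centre of its underside, long side along its x
- tip_box: bystander: open blue tip box, 120 x 80 x 50 mm; origin at the centre of its underside, long side along its x
There are look-alikes about, which are no part of the job. There is more than one size of the sleeve; the job needs the largest.

How it is judged:
On the way, in this order (a step that is already met when the one before it is completed fails the run):
1. the sleeve sits flat on the drive head over the spindle, released, with the lid still shut (z of sleeve in the frame of spindle_seat between -0.003 and 0.003 m and horizontal distance between sleeve and spindle_seat below 0.005 m and angle between sleeve's own z axis and vertical below 0.06 rad and contact force between sleeve and the fingers below 0.1 N and value of joint lid below 0.06 rad), for 0.2 s.
2. the lid is held in line with the green mark (angle between the x axis of lid_bar and the x axis of green_mark, either way round below 0.07 rad and contact force between lid and the fingers above 2 N), for 0.2 s.
At the end, for the whole second after the job is handed in: The fingers still hold the lid (over 2 N on it); the lid is still (under 0.05 rad/s) and within 0.07 rad of the green mark; the sleeve, not touched by the fingers, sits on the drive head (within 3 mm in height, 5 mm sideways, 0.06 rad of upright); mark and bystanders left alone (all of step 2 and value of joint lid above 0.25 rad and velocity of joint lid between -0.05 and 0.05 rad/s and z of sleeve in the frame of spindle_seat between -0.003 and 0.003 m and horizontal distance between sleeve and spindle_seat below 0.005 m and angle between sleeve's own z axis and vertical below 0.06 rad and contact force between sleeve and the fingers below 0.1 N); the arm keeps its last pose, push and grip.
It fails at once if the sample cup is moved more than 3 cm or tipped (distance of sample_cup from where it was at the start of the episode above 0.03 m or angle between sample_cup's own z axis and vertical above 0.5 rad).
It fails at once if the test cassette is moved more than 3 cm (distance of cassette from where it was at the start of the episode above 0.03 m).
It fails at once if the tip box is moved more than 3 cm (distance of tip_box from where it was at the start of the episode above 0.03 m).
It fails at once if the green mark is shifted more than 1 cm along its rail (distance of green_mark from where it was at the start of the episode above 0.01 m).
It also fails if it takes over 58 s, if anything falls off the work surface, if the arm or the gripper's body presses on something with over 40 N, if the wrist force passes 120 N, or if a joint passes its speed limit or range.

## Robot

A 7-joint arm with a two-finger parallel gripper is mounted at the origin on the work surface. World frame = base frame: x ahead of the robot, y to its left, z up, the work surface at z = 0. Lengths are in m, angles in rad, forces in N, time in s.
With the tool pointing down it reaches from about 0.425 to 0.925 m from the base axis. Payload 6.8 kg.
Tool frame: the origin (TCP) lies midway between the tips of the shut fingers; the grasp point (between the pads) lies 19 mm behind it; z points along the fingers, y is the line along which they close (so a half turn about z gives the same grasp; the last joint's range is limited). The gripper opens to 85 mm and grips with 20 to 120 N. Pads are 22 mm wide; open, the fingers measure 114 mm over their backs; the gripper's body (76 mm by 85 mm) begins 54 mm behind the grasp point. The pads swing forward as they close: fully open they stand 13 mm farther back than shut.
Start: joints at [1.186, 0.477, 0.022, 1.555, -0.011, 1.109, -0.083], TCP at [0.184, -0.649, 0.231] pointing down, gripper open.
Joint ranges: [-2.96, 2.96], [-0.34, 2.1], [-1.41, 1.46], [0.24, 2.44], [-1.37, 4.51], [0.17, 1.92], [-2.96, 2.96]. Speed limits (rad/s): [2.39, 2.39, 3.14, 3.14, 3.14, 3.14, 3.14].

## Interface

Orientations are given as a rotation vector (axis times angle).
In Python, from bench import r gives the robot as it stands. The module is installed in compiled form; this text tells all that it offers.
- The arm moves only by the tool apply_moves, never from a script. Its argument "rows" is a list of rows, each a list of 6 numbers: the shift along the tool's x, y, z scaled (see below), then the turn, a rotation vector about the tool's x, y, z scaled (see below). A call has 1 to 5 rows; each row is the pose to reach, as a shift and turn from the pose commanded when the call began, along the tool's axes at that moment; what a row does not reach only later rows make up. The controller multiplies each number of a shift by 0.25 m and each number of a turn by 90 degrees. A row lasts 1/8 s, in which the tool goes at most 62.5 mm and 10.7 degrees, less where a joint would pass 70% of its speed; a pose out of reach is approached as far as the arm can. A call with a number of a shift or a turn outside -1 to 1 is refused whole. A call with a gripper value outside its range is refused whole. "claw" is the opening, from 0 (shut) to 1 (fully open), set as the call begins (left out, the last holds). The fingers move at their own pace and stop on an object; "newtons" is the grip in N (left out, the last holds). Time passes only in rows, so rows that repeat a pose let the fingers close. It gives the time, the measured TCP pose, the force, the opening and the grip force at its end, in the units of the state.
- r.get_obs(): the state, without advancing time (a new reading comes with each control period).
- r.grab_frame(name): name is "scene" or "top" or "wrist"; returns a dict with "pixels" (480x640x3 uint8, red, green, blue), "intrinsics" (3x3 intrinsics, pixels), "dist" ([k1, k2, p1, p2, k3] as OpenCV has them; the pictures are not rectified), "eye" and "attitude" of the camera in the world. Camera axes: x right, y up, looking along -z (the intrinsics and any distortion apply to the point x, -y, -z); pixel columns grow to the right and rows downward; lengths in m; the calibration is good to about 2 mm. A picture is of the moment at which its call begins. There is no depth.
- r.hand_in(): hands the job in; it is judged then, once.
Trained networks look in a picture, given as the dict that the camera call returned (one of the last four; its "shot" number tells which), for a name from the list of things; names that differ only in an ending like _2 or _b are one class to them, and where a whole thing is asked for, a point or a joint stands for the part that bears it (a point fixed in the world has none). Each returns a list of dicts, best first, with "conf" (0 to 1); they miss things now and then, are a little off and sometimes report something else, mostly with a low value. They report only what shows in the picture. A call takes as long as a camera call. They do not tell look-alikes from the thing itself.
- r.search_frame(picture, thing): "rect" ([left, top, width, height] in pixels, round what is visible of it).
- r.outline_of(picture, thing): "pixels" (480x640 bool, what is visible of it) and "rect" ([left, top, width, height] in pixels, round what is visible of it).
- r.landmark_of(picture, thing): "point" ([column, row] in pixels: a listed point, or the origin of a listed thing).
The state is a dict: "clock": time; "joints": joint angles; "qvel": joint speeds; "tau": joint torques, N m; "tcp_pos": TCP position; "orientation": TCP orientation; "contact_force": force on the tool from outside, world axes, zero at the start; "moment": the same for the moment, N m; "grip_width": finger opening in m; "gripper_force": force on a finger pad.
Only numpy, scipy, OpenCV 4.12 (cv2) and the standard library are available. Lean on these libraries where they do the work, as an engineer would, in place of code of your own. Each camera call takes 0.05 s, during which the arm holds its last target. There are 200 camera calls.

## Working session

There is one attempt and no reset: what is moved stays moved. The work goes in short steps, Python scripts to look and compute and a tool call to move; the robot and the scene stay as the last step left them, time stands still between calls to the robot, and variables do not carry over. Pictures are saved under pics/ and viewed, at most 10 in all, crops included, and the job is handed in when it is done.

Besides the shell and the picture viewer there is one more tool, called after ">>>" as a command line: name --pt "numbers of a row" for each row, then --argument value for the rest. apply_moves: Moves the arm, as the interface text tells. Its arguments: {"type":"object","properties":{"rows":{"type":"array","items":{"type":"array","items":{"type":"number"}}},"claw":{"type":"number"},"newtons":{"type":"number"}},"required":["rows"]}

```bash
mkdir -p pics; cat > h.py <<'E'
import numpy as np, cv2
from scipy.spatial.transform import Rotation as R
from bench import r
def cam(p):
    A=np.array(p["attitude"],float)
    Rm=A if A.shape==(3,3) else R.from_rotvec(A).as_matrix() if A.size==3 else R.from_quat(A).as_matrix()
    return np.array(p["intrinsics"],float),np.array(p["dist"],float),np.array(p["eye"],float),Rm
def ray(p,uv):
    K,d,e,Rm=cam(p)
    n=cv2.undistortPoints(np.array([[uv]],float),K,d)[0,0]
    return e,Rm@np.array([n[0],-n[1],-1.])
def onz(p,uv,z):
    e,v=ray(p,uv); return e+v*(z-e[2])/v[2]
def proj(p,X):
    K,d,e,Rm=cam(p)
    c=(np.atleast_2d(X)-e)@Rm; c=c*[1,-1,-1]
    return cv2.projectPoints(c,np.zeros(3),np.zeros(3),K,d)[0][:,0]
def save(p,n): cv2.imwrite("pics/"+n,p["pixels"][:,:,::-1])
def togo(target,rv=None):
    "shift/turn in move units from current measured pose"
    o=r.get_obs(); T=R.from_rotvec(o["orientation"])
    s=T.inv().apply(np.array(target)-o["tcp_pos"])/.25
    t=np.zeros(3) if rv is None else (T.inv()*R.from_rotvec(rv)).as_rotvec()/(np.pi/2)
    return np.round(s,3),np.round(t,3)
E
python3 - <<'E'
from h import *
print(r.get_obs())
for n in ["scene","top"]:
    p=r.grab_frame(n); save(p,n+"0.png"); print(n,p["eye"],p["attitude"],p["dist"])
    for t,z in [("sleeve",.0),("spindle_seat",.105),("lid_bar",.152),("lid_hinge",.112),("green_mark",.2),("sample_cup",0),("cassette",0),("tip_box",0)]:
        for d in r.landmark_of(p,t)[:4]: print(t,round(d["conf"],2),np.round(d["point"]),onz(p,d["point"],z).round(3))
    for d in r.search_frame(p,"sleeve"): print(d)
E
```

```text
{'clock': 0.0, 'joints': array([ 1.18589661,  0.47781606,  0.0223068 ,  1.55647664, -0.01148447,
        1.10927155, -0.08306254]), 'qvel': array([ 0.0006028 ,  0.00055421,  0.00019387,  0.00067284, -0.00156832,
       -0.00093407, -0.00078856]), 'tau': array([ 1.73452790e-04, -5.96455872e+01,  1.60830840e+00, -2.81193709e+01,
        1.24768488e-02,  9.39875812e-03,  9.05723027e-06]), 'tcp_pos': array([ 0.18429974, -0.64873012,  0.23030373]), 'orientation': array([-3.10974710e+00, -4.33308306e-01,  6.10646348e-04]), 'contact_force': array([ 1.02790972,  0.28255712, -0.2847516 ]), 'moment': array([ 0.00589982, -0.03415023, -0.04987171]), 'gripper_force': 0.0, 'grip_width': 0.08569879077168185}
scene [ 1.37073635 -0.49242738  1.04260731] [0.76361717 0.39250363 0.90375196] [0.05117573 0.         0.         0.         0.        ]
sleeve 0.85 [160. 308.] [ 0.441 -0.291  0.   ]
sleeve 0.55 [157. 335.] [ 0.514 -0.329  0.   ]
spindle_seat 0.94 [309. 264.] [0.611 0.044 0.105]
lid_bar 0.57 [165. 398.] [ 0.781 -0.398  0.152]
lid_bar 0.55 [342. 193.] [0.481 0.241 0.152]
lid_hinge 0.65 [396. 235
[... 535 characters left out ...]
608364 1.24782331] [ 0.0595868  -0.07828277 -1.57341696] [-0.01235431  0.          0.          0.          0.        ]
sleeve 0.7 [436. 278.] [ 0.474 -0.224  0.   ]
sleeve 0.62 [474. 261.] [ 0.52  -0.327  0.   ]
sleeve 0.56 [461. 287.] [ 0.45 -0.29  0.  ]
spindle_seat 0.74 [339. 226.] [0.6   0.037 0.105]
spindle_seat 0.45 [458. 287.] [ 0.45  -0.251  0.105]
lid_bar 0.9 [253. 272.] [0.488 0.24  0.152]
lid_hinge 0.82 [243. 202.] [0.66  0.272 0.112]
green_mark 0.57 [187. 276.] [0.48  0.379 0.2  ]
sample_cup 0.59 [492. 203.] [ 0.675 -0.382  0.   ]
{'rect': [470.4, 256.7, 13.7, 9.4], 'conf': 0.69}
{'rect': [453.5, 277.1, 23.7, 20.4], 'conf': 0.51}
{'rect': [426.0, 272.8, 14.5, 11.2], 'conf': 0.46}
```

```bash
python3 - <<'E'
import cv2
a=cv2.imread("pics/top0.png");b=cv2.imread("pics/scene0.png")
b=cv2.resize(b[120:440,120:460],None,fx=1.75,fy=1.75); cv2.imwrite("pics/s1.png",b)
cv2.imwrite("pics/t1.png",cv2.resize(a[150:400,140:520],None,fx=2.1,fy=2.1))
E
```

```text
(no output)
```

View pics/s1.png

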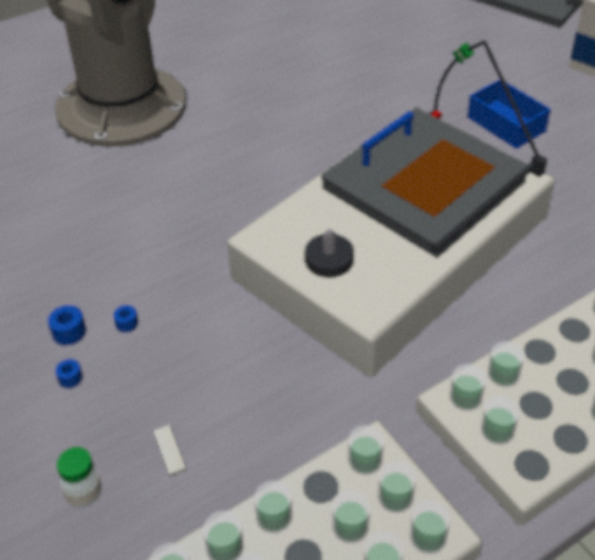

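View pics/t1.png

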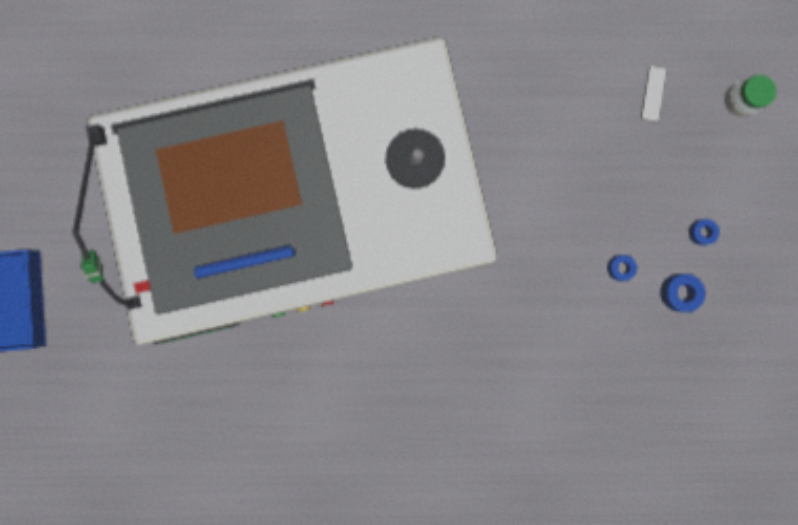

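The pictures show three blue sleeves; the largest is at about (466, 288) in the top view. The drive head is at (338, 226), the lid bar at (256, 274), and the green mark at (184, 276). I'll move above the large sleeve and look with the wrist camera.

```bash
cat >> h.py <<'E'
def rv_down(yaw): # tool down, tool x at world angle yaw
    return np.pi*np.array([np.cos(yaw/2),np.sin(yaw/2),0])
E
python3 - <<'E'
from h import *
print(togo([.44,-.285,.2],rv_down(.32)))
E
```

```text
(array([ 1.381, -1.122,  0.125]), array([-0.   , -0.   , -0.028]))
```

>>> apply_moves --pt "0.19 -0.16 0" --pt "0.38 -0.32 0.03" --pt "0.57 -0.48 0.06" --pt "0.76 -0.64 0.09" --pt "0.9 -0.78 0.1" --claw 1

```text
$.rows[0]: bad value
```

>>> apply_moves --pt "0 0 0 0 0 0"

```text
clock: 1.12
tcp_pos: [0.1844, -0.6493, 0.2313]
orientation: [-3.112, -0.433, 0.0]
contact_force: [-0.0, 0.1, -0.7]
grip_width: 0.0857
gripper_force: 0.0
```

>>> apply_moves --pt "0.19 -0.16 0 0 0 0" --pt "0.38 -0.32 0.03 0 0 0" --pt "0.57 -0.48 0.06 0 0 0" --pt "0.76 -0.64 0.09 0 0 0" --pt "0.9 -0.78 0.12 0 0 -0.028" --claw 1

```text
clock: 1.75
tcp_pos: [0.3494, -0.398, 0.2014]
orientation: [3.1, 0.506, 0.002]
contact_force: [0.4, -0.4, 0.3]
grip_width: 0.0856
gripper_force: 0.0
```

>>> apply_moves --pt "0.16 -0.12 0 0 0 0" --pt "0.32 -0.24 0 0 0 0" --pt "0.48 -0.36 0 0 0 0" --pt "0.48 -0.36 0 0 0 0" --pt "0.48 -0.36 0 0 0 0"

```text
clock: 2.38
tcp_pos: [0.4328, -0.2775, 0.2014]
orientation: [3.101, 0.501, -0.001]
contact_force: [0.1, -0.6, 0.2]
grip_width: 0.0857
gripper_force: 0.0
```

```bash
python3 - <<'E'
from h import *
o=r.get_obs(); print(o["tcp_pos"],o["orientation"])
p=r.grab_frame("wrist"); save(p,"w1.png"); print(p["eye"],p["attitude"])
for d in r.outline_of(p,"sleeve"):
    print(d["conf"],d["rect"])
for d in r.landmark_of(p,"sleeve"): print(d["conf"],d["point"],onz(p,d["point"],0))
E
```

```text
[ 0.43278369 -0.27754763  0.20135899] [ 3.10086663e+00  5.01433531e-01 -5.16454688e-04]
[ 0.50497498 -0.2539618   0.34404035] [-0.26230847  0.18805703 -1.24001139]
0.89 [256.4, 129.6, 40.9, 36.4]
0.74 [318.2, 178.6, 51.9, 56.8]
0.66 [382.0, 110.3, 45.2, 43.7]
0.86 [342.9, 202.2] [ 0.44476269 -0.29751641  0.        ]
0.73 [398.6, 130.7] [ 0.5246922  -0.32413207  0.        ]
0.62 [278.4, 146.0] [ 0.47626458 -0.22210296  0.        ]
```

View pics/w1.png

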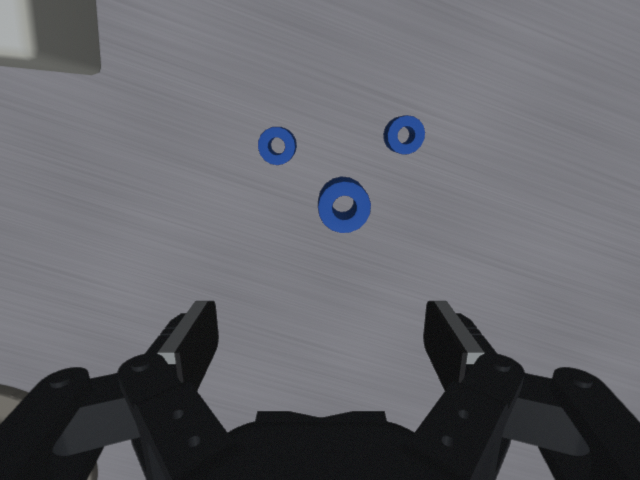

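The wrist view shows the large sleeve at (344, 206) with clear space for the fingers. I'll fit its outline.

```bash
cat >> h.py <<'E'
from scipy.optimize import least_squares
def fitcyl(p,mask,rad,z0,z1,x0):
    "xy of an upright cylinder by silhouette edges (hull boxes along 8 directions)"
    c=max(cv2.findContours(mask.astype(np.uint8),0,1)[0],key=cv2.contourArea)[:,0].astype(float)
    a=np.linspace(0,2*np.pi,73); D=np.stack([np.cos(a[::6]),np.sin(a[::6])])
    ring=np.stack([rad*np.cos(a),rad*np.sin(a),0*a],1)
    f=lambda x:(proj(p,np.vstack([ring+[x[0],x[1],z] for z in (z0,z1)]))@D).max(0)-(c@D).max(0)
    s=least_squares(f,x0[:2],loss="soft_l1"); return s.x,np.abs(f(s.x)).mean()
E
python3 - <<'E'
from h import *
p=r.grab_frame("wrist")
hsv=cv2.cvtColor(p["pixels"],cv2.COLOR_RGB2HSV)
m=cv2.inRange(hsv,(100,120,20),(130,255,255)); m[:,:305]=0;m[:,378:]=0;m[:172]=0;m[240:]=0
print(m.sum()/255,fitcyl(p,m,.024,0,.034,[.445,-.295]))
x=fitcyl(p,m,.024,0,.034,[.445,-.295])[0]
print(togo([x[0],x[1],.06],rv_down(.32)),togo([x[0],x[1],.006],rv_down(.32)))
E
```

```text
2003.0 (array([ 0.44623833, -0.29549907]), np.float64(1.1436546407929353))
(array([0.032, 0.083, 0.565]), array([ 0.   ,  0.   , -0.001])) (array([0.032, 0.083, 0.781]), array([ 0.   ,  0.   , -0.001]))
```

>>> apply_moves --pt "0.032 0.083 0.2 0 0 0" --pt "0.032 0.083 0.4 0 0 0" --pt "0.032 0.083 0.58 0 0 0" --pt "0.032 0.083 0.7 0 0 0" --pt "0.032 0.083 0.77 0 0 0"

```text
clock: 3.2
tcp_pos: [0.4461, -0.2946, 0.0072]
orientation: [-3.101, -0.499, 0.003]
contact_force: [0.3, 0.4, 0.2]
grip_width: 0.0853
gripper_force: 0.0
```

>>> apply_moves --pt "0 0 0 0 0 0" --pt "0 0 0 0 0 0" --pt "0 0 0 0 0 0" --pt "0 0 0 0 0 0" --pt "0 0 0 0 0 0" --claw 0 --newtons 30

```text
clock: 3.82
tcp_pos: [0.4482, -0.2949, 0.0103]
orientation: [3.1, 0.501, 0.003]
contact_force: [-1.4, -0.0, 8.1]
grip_width: 0.0475
gripper_force: 31.3
```

```bash
python3 - <<'E'
from h import *
o=r.get_obs(); print(o)
p=r.grab_frame("wrist"); save(p,"w2.png")
for d in r.landmark_of(p,"sleeve"): print(d["conf"],d["point"],onz(p,d["point"],0))
E
```

```text
{'clock': 3.825, 'joints': array([ 0.57381626,  0.57073631, -0.13654965,  2.03179811,  0.14288634,
        0.54533817, -0.91380246]), 'qvel': array([-0.00016337,  0.00192926, -0.00038377,  0.00010093, -0.00056997,
       -0.00087299, -0.00088152]), 'tau': array([-2.68857675e-01, -4.97981215e+01, -7.09877349e-01, -1.53643924e+01,
        2.55631353e-02, -4.80651408e-01,  1.14779058e-02]), 'tcp_pos': array([ 0.44815537, -0.29485209,  0.01029037]), 'orientation': array([3.09965603e+00, 5.01005643e-01, 2.88745630e-03]), 'contact_force': array([-1.37125673, -0.02164332,  8.07911494]), 'moment': array([ 0.1814017 ,  0.26302885, -0.04709787]), 'gripper_force': 31.312475837767124, 'grip_width': 0.047470121801038344}
0.62 [318.6, 298.0] [ 4.46155366e-01 -2.95093588e-01  2.77555756e-17]
0.61 [181.5, 186.7] [ 0.47801857 -0.22216789  0.        ]
0.59 [442.8, 163.7] [ 0.52258434 -0.32540084  0.        ]
```

>>> apply_moves --pt "0 0 -0.15 0 0 0" --pt "0 0 -0.38 0 0 0" --pt "0 0 -0.6 0 0 0" --pt "0 0 -0.76 0 0 0" --pt "0 0 -0.76 0 0 0"

```text
clock: 4.55
tcp_pos: [0.4493, -0.2953, 0.2029]
orientation: [3.096, 0.501, 0.01]
contact_force: [0.7, 0.3, -1.3]
grip_width: 0.0474
gripper_force: 31.5
```

```bash
python3 - <<'E'
from h import *
o=r.get_obs(); print(o["tcp_pos"],o["grip_width"],o["gripper_force"])
P={n:r.grab_frame(n) for n in("scene","top")}
L={}
for n,p in P.items():
    for t in("spindle_seat","lid_bar","lid_hinge","green_mark"):
        d=r.landmark_of(p,t)
        for q in d[:2]: print(n,t,round(q["conf"],2),q["point"])
    np.save(n+".npy",p["pixels"])
import pickle; pickle.dump(P,open("P.pkl","wb"))
# head: dark disc mask near prediction
for n,z in(("scene",None),("top",None)):
    p=P[n]; c=proj(p,[.605,.04,.105])[0].astype(int); g=p["pixels"].max(2)
    m=np.zeros_like(g); s=24; m[c[1]-s:c[1]+s,c[0]-s:c[0]+s]=(g[c[1]-s:c[1]+s,c[0]-s:c[0]+s]<90)
    print(n,c,m.sum(),fitcyl(p,m,.035,.085,.105,[.605,.04]))
E
```

```text
[ 0.44934235 -0.2953075   0.20294313] 0.04735546631409613 31.521108504384756
scene spindle_seat 0.65 [310.6, 264.6]
scene spindle_seat 0.57 [409.6, 190.8]
scene lid_bar 0.97 [340.0, 190.3]
scene lid_hinge 0.63 [396.1, 235.4]
scene green_mark 0.65 [381.8, 151.4]
top spindle_seat 0.61 [338.5, 228.3]
top lid_bar 0.84 [257.4, 272.9]
top lid_bar 0.53 [185.8, 275.0]
top lid_hinge 0.93 [243.4, 200.3]
top green_mark 0.57 [182.7, 276.5]
scene [306 262] 498 (array([0.60447393, 0.04232124]), np.float64(1.3566446795548746))
top [337 224] 548 (array([0.60389077, 0.04132481]), np.float64(1.07004491722981))
```

```bash
python3 - <<'E'
from h import *
print(togo([.606,.042,.26],rv_down(.32)))
E
```

```text
(array([ 1.027, -1.075, -0.247]), array([-0.001,  0.001,  0.001]))
```

>>> apply_moves --pt "0.17 -0.17 -0.08 0 0 0" --pt "0.34 -0.35 -0.16 0 0 0" --pt "0.51 -0.53 -0.24 0 0 0" --pt "0.68 -0.7 -0.25 0 0 0" --pt "0.84 -0.88 -0.25 0 0 0"

```text
clock: 5.68
tcp_pos: [0.5778, -0.0186, 0.2618]
orientation: [3.101, 0.501, 0.002]
contact_force: [1.4, -0.7, 0.6]
grip_width: 0.0474
gripper_force: 31.5
```

>>> apply_moves --pt "0.1 -0.1 0 0 0 0" --pt "0.18 -0.19 0 0 0 0" --pt "0.18 -0.19 0 0 0 0" --pt "0.18 -0.19 0 0 0 0"

```text
clock: 6.18
tcp_pos: [0.6042, 0.0381, 0.2609]
orientation: [3.101, 0.5, -0.002]
contact_force: [0.8, -0.8, -1.9]
grip_width: 0.0473
gripper_force: 31.5
```

```bash
python3 - <<'E'
from h import *
o=r.get_obs(); print(o["tcp_pos"],o["orientation"],o["grip_width"])
p=r.grab_frame("wrist"); save(p,"w3.png")
print(proj(p,[[.604,.042,.105],[.604,.042,.143],o["tcp_pos"]]))
for t in("sleeve","spindle_seat"):
  for d in r.landmark_of(p,t): print(t,d["conf"],d["point"],onz(p,d["point"],.105))
E
```

```text
[0.60420518 0.03805945 0.26086226] [ 3.10081128e+00  5.00445147e-01 -1.55079441e-03] 0.04728841006282097
[[315.39102399 217.29288997]
 [314.75126012 229.43930051]
 [319.42687751 304.57100278]]
sleeve 0.94 [565.1, 338.0] [ 0.56571694 -0.22488293  0.105     ]
sleeve 0.72 [321.6, 298.3] [0.5320225  0.01238875 0.105     ]
sleeve 0.54 [475.3, 345.6] [ 0.53066741 -0.1459584   0.105     ]
spindle_seat 0.75 [319.1, 218.7] [0.60381797 0.03855826 0.105     ]
```

View pics/w3.png

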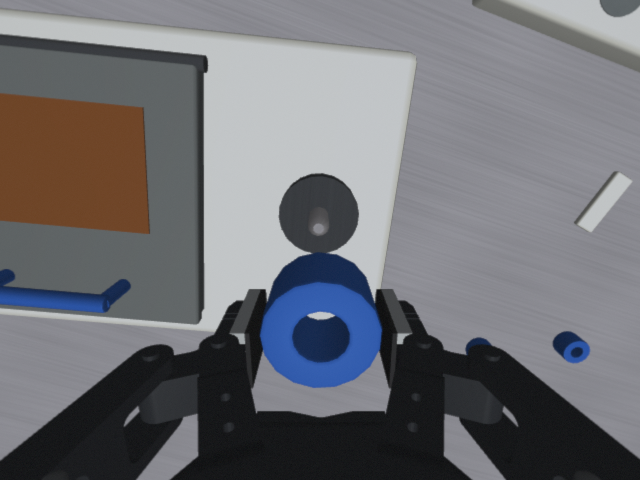

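The wrist view shows the head's disc centred at about (319, 213), the spindle tip at (319, 228), and the held sleeve's top centred at (321, 334). I'll fit both in this one view.

```bash
python3 - <<'E'
from h import *
o=r.get_obs(); t=o["tcp_pos"]
p=r.grab_frame("wrist"); im=p["pixels"]; hsv=cv2.cvtColor(im,cv2.COLOR_RGB2HSV)
g=im.max(2); m=np.zeros_like(g); m[165:250,265:375]=(g[165:250,265:375]<120)&(hsv[165:250,265:375,1]<80)
print("head",m.sum(),fitcyl(p,m,.035,.105,.105,[.604,.04]),fitcyl(p,m,.035,.085,.105,[.604,.04]))
b=cv2.inRange(hsv,(100,120,20),(130,255,255)); b[:245]=0;b[395:]=0;b[:,:255]=0;b[:,390:]=0
for dz in(-.0103,-.008,-.006): print("sleeve",dz,fitcyl(p,b,.024,t[2]+dz,t[2]+dz+.034,t))
# spindle tip (bright blob): 
print(onz(p,[319,228.5],.143), t, R.from_rotvec(o["orientation"]).as_matrix()[:,2])
E
```

```text
head 4809 (array([0.60728915, 0.0405661 ]), np.float64(0.7820126565889074)) (array([0.60609847, 0.04031297]), np.float64(1.1859585158096615))
sleeve -0.0103 (array([0.60248818, 0.03652436]), np.float64(1.9560251024299558))
sleeve -0.008 (array([0.60333629, 0.03718788]), np.float64(3.04691503253433))
sleeve -0.006 (array([0.60406222, 0.03780585]), np.float64(4.018547538198695))
[0.60575706 0.03853238 0.143     ] [0.60425425 0.03745122 0.26124513] [-2.36646397e-04 -7.60337942e-04 -9.99999683e-01]
```

>>> apply_moves --pt "0.018 -0.007 0.12 0 0 0" --pt "0.018 -0.007 0.25 0 0 0" --pt "0.018 -0.007 0.38 0 0 0" --pt "0.018 -0.007 0.4 0 0 0" --pt "0.018 -0.007 0.4 0 0 0"

```text
clock: 7.0
tcp_pos: [0.6086, 0.0418, 0.162]
orientation: [3.101, 0.501, 0.001]
contact_force: [0.3, -0.6, 0.5]
grip_width: 0.0475
gripper_force: 31.5
```

>>> apply_moves --pt "0 0 0.02 0 0 0" --pt "0 0 0.04 0 0 0" --pt "0 0 0.055 0 0 0" --pt "0 0 0.07 0 0 0" --pt "0 0 0.07 0 0 0"

```text
clock: 7.62
tcp_pos: [0.608, 0.0421, 0.1434]
orientation: [-3.101, -0.502, 0.001]
contact_force: [-0.0, 0.2, -0.5]
grip_width: 0.0473
gripper_force: 31.5
```

```bash
python3 - <<'E'
from h import *
o=r.get_obs(); print(o["tcp_pos"],o["contact_force"],o["moment"])
p=r.grab_frame("wrist"); save(p,"w4.png")
E
```

```text
[0.6079696  0.04214124 0.14341796] [-0.00549481  0.19590762 -0.51248481] [ 0.01589333 -0.07022531 -0.01134712]
```

View pics/w4.png

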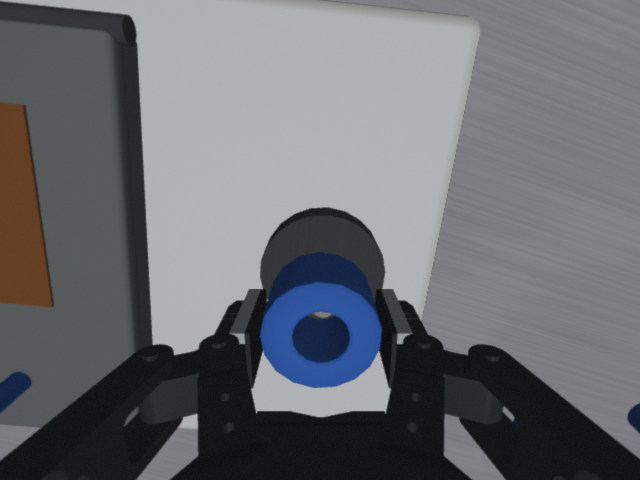

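The sleeve is already about 10 mm over the spindle with no contact force, and the head is centred at column 322 against the sleeve's 321. I'll lower it to the seat.

>>> apply_moves --pt "0 0 0.03 0 0 0" --pt "0 0 0.06 0 0 0" --pt "0 0 0.09 0 0 0" --pt "0 0 0.11 0 0 0" --pt "0 0 0.115 0 0 0"

```text
clock: 8.3
tcp_pos: [0.6079, 0.0421, 0.1153]
orientation: [3.101, 0.501, -0.001]
contact_force: [-5.3, -0.5, 11.2]
grip_width: 0.0477
gripper_force: 32.4
```

>>> apply_moves --pt "0 0 0 0 0 0"

```text
clock: 8.43
tcp_pos: [0.6079, 0.0421, 0.1154]
orientation: [3.101, 0.502, -0.001]
contact_force: [-2.9, -1.3, 4.3]
grip_width: 0.0476
gripper_force: 31.9
```

Contact comes at the expected height, so I'll release and rise.

>>> apply_moves --pt "0 0 0 0 0 0" --pt "0 0 0 0 0 0" --pt "0 0 0 0 0 0" --pt "0 0 0 0 0 0" --pt "0 0 0 0 0 0" --claw 1

```text
clock: 9.05
tcp_pos: [0.6082, 0.0422, 0.115]
orientation: [-3.101, -0.502, -0.0]
contact_force: [-0.3, 0.6, -0.5]
grip_width: 0.0857
gripper_force: 0.0
```

>>> apply_moves --pt "0 0 -0.1 0 0 0" --pt "0 0 -0.25 0 0 0" --pt "0 0 -0.45 0 0 0" --pt "0 0 -0.65 0 0 0" --pt "0 0 -0.65 0 0 0"

```text
clock: 9.68
tcp_pos: [0.6106, 0.0428, 0.2824]
orientation: [3.101, 0.501, 0.014]
contact_force: [-0.5, -0.2, 0.1]
grip_width: 0.0856
gripper_force: 0.0
```

```bash
python3 - <<'E'
from h import *
import pickle
P=pickle.load(open("P.pkl","rb"))
o=r.get_obs(); print(o["tcp_pos"],o["grip_width"],o["joints"])
p=r.grab_frame("wrist"); save(p,"w5.png"); im=p["pixels"]; hsv=cv2.cvtColor(im,cv2.COLOR_RGB2HSV)
b=cv2.inRange(hsv,(100,120,20),(130,255,255)); c=proj(p,[.606,.041,.12])[0].astype(int); mm=np.zeros_like(b); mm[c[1]-60:c[1]+60,c[0]-60:c[0]+60]=255; b&=mm
print("sleeve on seat",fitcyl(p,b,.024,.105,.139,[.606,.041]))
# bar ends & mark in stored top/scene
for n,q in P.items():
    h=cv2.cvtColor(q["pixels"],cv2.COLOR_RGB2HSV); c=proj(q,[.485,.235,.152])[0].astype(int)
    m=cv2.inRange(h,(100,120,20),(130,255,255)); k=np.zeros_like(m); s=40; k[c[1]-s:c[1]+s,c[0]-s:c[0]+s]=255; m&=k
    cs=max(cv2.findContours(m,0,1)[0],key=cv2.contourArea); print(n,"bar rect",cv2.minAreaRect(cs),cs[:,0].min(0),cs[:,0].max(0))
    rc=cv2.boxPoints(cv2.minAreaRect(cs)); 
    e1,e2=(rc[0]+rc[1])/2,(rc[2]+rc[3])/2
    if np.linalg.norm(rc[0]-rc[1])>np.linalg.norm(rc[1]-rc[2]): e1,e2=(rc[1]+rc[2])/2,(rc[3]+rc[0])/2
    print(onz(q,e1,.152),onz(q,e2,.152))
    gm=cv2.inRange(h,(45,100,40),(85,255,255)); 
    nn,_,st,ce=cv2.connectedComponentsWithStats(gm); print([(a[:5].tolist(),z.round(1).tolist()) for a,z in zip(st[1:],ce[1:]) if a[4]>15])
E
```

```text
[0.6106384  0.04280226 0.28243114] 0.08559645239259005 [ 0.09737052  0.35027267 -0.35007153  1.6404861   0.12955899  1.16477241
 -1.5335138 ]
sleeve on seat (array([0.60641243, 0.04108704]), np.float64(0.9161056723583418))
scene bar rect ((340.9810485839844, 198.4736785888672), (11.199174880981445, 39.66780471801758), 54.24610900878906) [327 184] [355 214]
[0.48310447 0.29060531 0.152     ] [0.51273843 0.16092858 0.152     ]
[([364, 0, 30, 61, 671], [383.0, 22.4]), ([0, 14, 10, 28, 154], [3.1, 30.9]), ([383, 145, 7, 8, 38], [385.8, 148.7]), ([153, 376, 19, 19, 297], [162.2, 384.9])]
top bar rect ((255.82322692871094, 274.2220153808594), (5.141609191894531, 47.515560150146484), 77.19573211669922) [233 267] [279 281]
[0.49511863 0.17966371 0.152     ] [0.47116381 0.28680393 0.152     ]
[([494, 186, 15, 15, 177], [501.1, 193.0]), ([179, 270, 7, 10, 47], [182.6, 275.3])]
```

```bash
cat >> h.py <<'E'
YAW=.220; X=np.array([np.cos(YAW),np.sin(YAW),0]); Y=np.array([-np.sin(YAW),np.cos(YAW),0]); Z=np.array([0,0,1.])
H=np.array([.4831,.2332,.112])+.185*X
def railangle(p,uv,off=.142):
    e,v=ray(p,uv); P=e+v*((H+off*Y-e)@Y)/(v@Y); d=P-H-off*Y
    return np.arctan2(d@Z,-d@X),np.hypot(d@X,d@Z)
def barpose(th):
    "tcp pos, rotvec to hold bar with tool z = -lid z"
    Rl=R.from_rotvec(th*Y); x,z=Rl.apply(X),Rl.apply(Z)
    b=H-.185*x+.040*z
    return b,x,z
E
python3 - <<'E'
from h import *
import pickle
P=pickle.load(open("P.pkl","rb"))
print(railangle(P["scene"],[385.8,148.7]),railangle(P["top"],[182.6,275.3]))
f=lambda th:np.concatenate([proj(P[n],H+.142*Y+.2*(-np.cos(th)*X+np.sin(th)*Z))[0]-u for n,u in(("scene",[385.8,148.7]),("top",[182.6,275.3]))])
s=least_squares(lambda a:f(a[0]),[.5]); print(s.x,s.fun)
for th in(.4,.5,.6,.7): print(th,f(th).round(1))
# crop around rail
im=P["scene"]["pixels"][100:260,300:460,::-1]; cv2.imwrite("pics/rail.png",cv2.resize(im,None,fx=3.5,fy=3.5,interpolation=2))
# tool orientation at the bar: tool z=-z, tool y along +-X
for sgn in(1,-1):
    M=np.stack([np.cross(sgn*X,-Z),sgn*X,-Z],1); print(sgn,M[:,0],togo(barpose(0)[0]+[0,0,.07],R.from_matrix(M).as_rotvec()))
E
```

```text
(np.float64(0.7088821077774708), np.float64(0.19907189693770477)) (np.float64(0.6870071950737051), np.float64(0.20249855255415025))
[0.68869988] [-1.09577757  0.32842062 -0.0258313  -0.97489693]
0.4 [-11.6  11.5   8.8  12.4]
0.5 [-8.5  7.2  5.9  8.7]
0.6 [-4.8  3.3  2.8  4. ]
0.7 [-0.6 -0.  -0.4 -1.7]
1 [-0.21822962  0.97589745  0.        ] (array([-0.239, -0.884,  0.228]), array([ 0.002, -0.002, -0.936]))
-1 [ 0.21822962 -0.97589745  0.        ] (array([-0.239, -0.884,  0.228]), array([-0.002, -0.002,  1.064]))
```

View pics/rail.png

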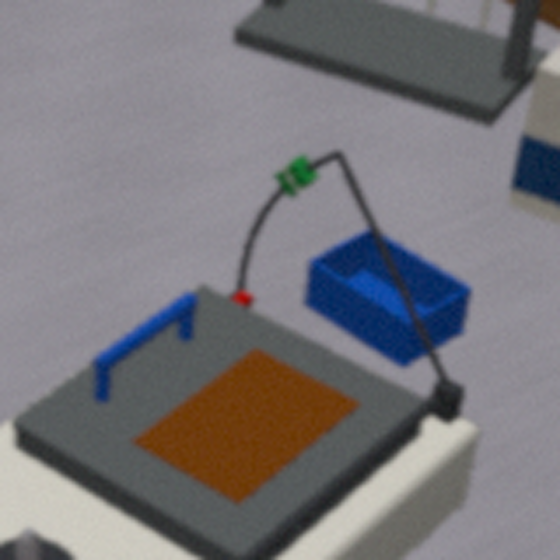

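The rail crop shows the green mark at crop (297, 175), which is scene (385, 150). The mark's angle is about 0.69 rad at radius 0.2, which agrees with the geometry. Next I'll go above the bar.

>>> apply_moves --pt "-0.05 -0.2 0 0 0 -0.115" --pt "-0.1 -0.4 0 0 0 -0.23" --pt "-0.15 -0.6 0.02 0 0 -0.345" --pt "-0.2 -0.8 0.05 0 0 -0.46" --pt "-0.239 -0.884 0.1 0 0 -0.575"

```text
clock: 10.35
tcp_pos: [0.4792, 0.2358, 0.2513]
orientation: [-2.561, -1.818, 0.002]
contact_force: [0.6, -0.6, 0.2]
grip_width: 0.0851
gripper_force: 0.0
```

>>> apply_moves --pt "0 0 0 0 0 -0.115" --pt "0 0 0 0 0 -0.23" --pt "0 0 0 0 0 -0.345" --pt "0 0 0 0 0 -0.361" --pt "0 0 0 0 0 -0.361"

```text
clock: 10.98
tcp_pos: [0.4815, 0.2327, 0.2517]
orientation: [-1.967, -2.448, 0.002]
contact_force: [-0.2, -0.2, 0.2]
grip_width: 0.0851
gripper_force: 0.0
```

```bash
python3 - <<'E'
from h import *
o=r.get_obs(); print(o["tcp_pos"],o["joints"])
p=r.grab_frame("wrist"); save(p,"w6.png")
h=cv2.cvtColor(p["pixels"],cv2.COLOR_RGB2HSV); m=cv2.inRange(h,(100,120,20),(130,255,255))
b=barpose(0)[0]; print(proj(p,[b,b+.055*Y,b-.055*Y]))
for d in r.landmark_of(p,"lid_bar"): print(d["conf"],d["point"],onz(p,d["point"],.152))
n,l,st,ce=cv2.connectedComponentsWithStats(m); print([s.tolist() for s in st[1:] if s[4]>100])
M=np.stack([np.cross(X,-Z),X,-Z],1); print(togo([*b[:2],.133],R.from_matrix(M).as_rotvec()))
E
```

```text
[0.48145379 0.23268124 0.25171678] [ 0.02290784  0.30520655 -0.71146507  1.82871814  0.22252959  1.09033637
 -0.55254815]
[[323.13170305 237.17289392]
 [323.10327135 158.68505174]
 [323.15640355 306.15342897]]
0.78 [323.7, 236.4] [0.48337053 0.23385246 0.152     ]
[[316, 156, 20, 155, 2865], [385, 406, 38, 26, 642]]
(array([0.   , 0.006, 0.477]), array([-0.   ,  0.   , -0.001]))
```

View pics/w6.png

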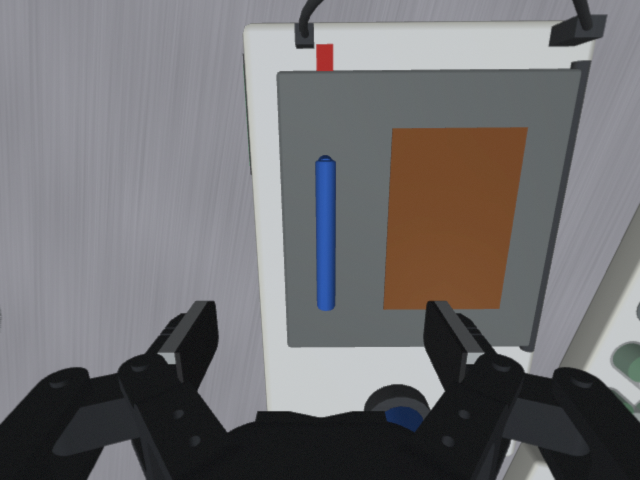

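The wrist view shows the bar vertical at column 326, rows 156 to 310, aligned with the pads. I'll descend and grip it.

>>> apply_moves --pt "0 0.01 0.15 0 0 0" --pt "0 0.01 0.3 0 0 0" --pt "0 0.01 0.42 0 0 0" --pt "0 0.01 0.47 0 0 0" --pt "0 0.01 0.47 0 0 0"

```text
clock: 11.7
tcp_pos: [0.4841, 0.2336, 0.1348]
orientation: [-1.964, -2.451, 0.001]
contact_force: [-0.4, 0.2, 0.3]
grip_width: 0.0852
gripper_force: 0.0
```

>>> apply_moves --pt "0 0 0 0 0 0" --pt "0 0 0 0 0 0" --pt "0 0 0 0 0 0" --pt "0 0 0 0 0 0" --pt "0 0 0 0 0 0" --claw 0 --newtons 70

```text
clock: 12.32
tcp_pos: [0.4847, 0.2337, 0.1355]
orientation: [1.964, 2.452, 0.001]
contact_force: [0.0, -1.3, 3.5]
grip_width: 0.0118
gripper_force: 68.2
```

```bash
python3 - <<'E'
from h import *
o=r.get_obs(); print(o["tcp_pos"],o["joints"],o["grip_width"])
T=R.from_rotvec(o["orientation"])
g=o["tcp_pos"]-.019*T.apply([0,0,1]); print("grasp",g,barpose(0)[0])
k=(g-H)@np.stack([X,Y,Z],1); print(k)
# path: grasp point follows the arc, tilt = 0.7*th
for th in(.1,.2,.3,.4,.5,.6,.69):
    Rl=R.from_rotvec(th*Y); b=H+Rl.apply(g-H); t=R.from_rotvec(.7*th*Y)*T
    c=b+.019*t.apply([0,0,1]); print(th,*togo(c,t.as_rotvec()))
E
```

```text
[0.48468951 0.23367442 0.13548664] [-0.0416721   0.44830557 -0.65568188  1.9384233   0.35367436  0.86972033
 -0.66124418] 0.011791548311799972
grasp [0.48467214 0.23367099 0.15448663] [0.4831 0.2332 0.152 ]
[-1.83362967e-01  1.16545843e-04  4.24866330e-02]
0.1 [-0.     0.015 -0.073] [ 0.045  0.    -0.   ]
0.2 [-0.     0.038 -0.143] [ 0.089  0.    -0.   ]
0.3 [-0.     0.067 -0.211] [ 0.134  0.    -0.   ]
0.4 [-0.     0.103 -0.275] [ 0.178  0.    -0.   ]
0.5 [-0.     0.146 -0.335] [ 0.223  0.    -0.   ]
0.6 [-0.     0.193 -0.391] [ 0.267  0.    -0.   ]
0.69 [-0.     0.241 -0.436] [ 0.307  0.    -0.   ]
```

>>> apply_moves --pt "0 0.007 -0.036 0.022 0 0" --pt "0 0.015 -0.073 0.045 0 0" --pt "0 0.038 -0.143 0.089 0 0" --pt "0 0.067 -0.211 0.134 0 0" --pt "0 0.103 -0.275 0.178 0 0"

```text
clock: 12.95
tcp_pos: [0.5072, 0.2388, 0.2022]
orientation: [-1.839, -2.299, 0.333]
contact_force: [-1.7, 1.4, -10.6]
grip_width: 0.0114
gripper_force: 68.2
```

```bash
cat > lid.py <<'E'
from h import *
o=r.get_obs(); T=R.from_rotvec(o["orientation"]); tz=T.apply([0,0,1])
print(o["tcp_pos"],o["joints"].round(2),o["grip_width"],o["contact_force"],o["gripper_force"])
g=o["tcp_pos"]-.019*tz; k=(g-H)@np.stack([X,Y,Z],1)
th=np.arctan2(k[2],-k[0])-np.arctan2(.0425,.1834); tilt=np.arctan2(-tz@X,-tz@Z)
print("lid th",th,"radius",np.hypot(k[0],k[2]),"tilt",tilt)
for a in(.5,.55,.6,.65,.69,.72):
    b=H+R.from_rotvec((a-th)*Y).apply(g-H); t=R.from_rotvec((.7*a-tilt)*Y)*T
    print(a,*togo(b+.019*t.apply([0,0,1]),t.as_rotvec()))
E
python3 lid.py
```

```text
[0.50724683 0.23877656 0.20217446] [-0.04  0.56 -0.67  1.62  0.22  1.33 -0.53] 0.011447879195237329 [ -1.66833727   1.43929931 -10.59579919] 68.17052006721497
lid th 0.38306885728817947 radius 0.18900223705689775 tilt 0.2875109897933426
0.5 [-0.     0.028 -0.082] [ 0.04  0.   -0.  ]
0.55 [-0.     0.042 -0.116] [ 0.062  0.    -0.   ]
0.6 [-0.     0.058 -0.149] [ 0.084  0.    -0.   ]
0.65 [-0.     0.076 -0.182] [ 0.107  0.    -0.   ]
0.69 [-0.     0.091 -0.207] [ 0.124  0.    -0.   ]
0.72 [-0.     0.103 -0.225] [ 0.138  0.    -0.   ]
```

>>> apply_moves --pt "0 0.028 -0.082 0.04 0 0" --pt "0 0.042 -0.116 0.062 0 0" --pt "0 0.058 -0.149 0.084 0 0" --pt "0 0.076 -0.182 0.107 0 0" --pt "0 0.076 -0.182 0.107 0 0"

```text
clock: 13.58
tcp_pos: [0.5365, 0.2455, 0.2406]
orientation: [-1.756, -2.197, 0.512]
contact_force: [-9.6, -1.2, -3.8]
grip_width: 0.0116
gripper_force: 68.6
```

```bash
python3 lid.py; python3 - <<'E'
from h import *
for n in("scene","wrist"):
    p=r.grab_frame(n); save(p,n+"7.png")
    h=cv2.cvtColor(p["pixels"],cv2.COLOR_RGB2HSV)
    for nm,m in(("red",cv2.inRange(h,(0,150,80),(6,255,255))|cv2.inRange(h,(174,150,80),(180,255,255))),("green",cv2.inRange(h,(45,100,40),(85,255,255)))):
        _,_,st,ce=cv2.connectedComponentsWithStats(m)
        for s,c in zip(st[1:],ce[1:]):
            if s[4]>12: print(n,nm,s.tolist(),c.round(1),railangle(p,c,.142 if nm=="green" else .122))
a=cv2.imread("pics/scene7.png")[100:240,290:470]; b=cv2.imread("pics/wrist7.png")
a=cv2.resize(a,(540,420)); b=cv2.resize(b[:240],(480,180))
cv2.imwrite("pics/c7.png",np.vstack([a,np.pad(b,((0,0),(0,60),(0,0)))]))
E
```

```text
[0.53652014 0.24553187 0.24057099] [-0.08  0.67 -0.64  1.39  0.18  1.61 -0.5 ] 0.011624408916664742 [-9.64054834 -1.23189565 -3.79811721] 68.6325752735138
lid th 0.6465742196216979 radius 0.1898319713029689 tilt 0.4574139447104543
0.5 [ 0.    -0.029  0.104] [-0.068 -0.     0.   ]
0.55 [ 0.    -0.021  0.068] [-0.046 -0.     0.   ]
0.6 [ 0.    -0.011  0.033] [-0.024 -0.     0.   ]
0.65 [-0.     0.001 -0.002] [-0.002 -0.     0.   ]
0.69 [-0.     0.012 -0.03 ] [ 0.016  0.    -0.   ]
0.72 [-0.     0.021 -0.05 ] [ 0.03  0.   -0.  ]
scene red [0, 418, 16, 62, 541] [  5.2 455. ] (np.float64(2.2099947012046965), np.float64(68.39076759727007))
scene green [126, 0, 24, 14, 236] [138.8   5.5] (np.float64(0.1874411434373066), np.float64(1.2495940963572243))
scene green [364, 0, 30, 39, 515] [383.8  16. ] (np.float64(1.1647468392776397), np.float64(0.5030706146796284))
scene green [0, 15, 10, 26, 152] [ 3.1 30.9] (np.float64(-0.09193878374128193), np.float64(2.6046835420150622))
scene green [153, 375, 19, 20, 301] [162.3 384.9] (np.float64(-0.9734092934074824), np.float64(3.668523491964331))
wrist red [288, 0, 31, 29, 875] [303.3  13.7] (np.float64(0.6046314760763364), np.float64(0.1832148503856966))
```

View pics/c7.png

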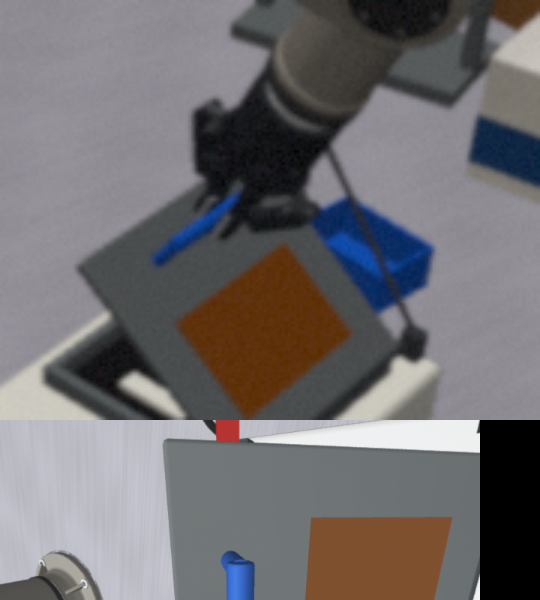

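The scene view has the mark hidden behind the hand, while the wrist view shows the red pointer at about (303, 14). I'll use the top camera to see both the pointer and the mark.

```bash
python3 - <<'E'
from h import *
p=r.grab_frame("top"); save(p,"top8.png"); h=cv2.cvtColor(p["pixels"],cv2.COLOR_RGB2HSV)
for nm,m in(("red",cv2.inRange(h,(0,100,60),(8,255,255))|cv2.inRange(h,(172,100,60),(180,255,255))),("green",cv2.inRange(h,(45,80,30),(85,255,255)))):
    _,_,st,ce=cv2.connectedComponentsWithStats(m)
    for s,c in zip(st[1:],ce[1:]):
        if s[4]>5 and s[0]<260: print(nm,s.tolist(),c.round(1),railangle(p,c,.142 if nm=="green" else .122))
for th in(.6,.65,.7): print(th,proj(p,[H+o*Y+q*(-np.cos(th)*X+np.sin(th)*Z) for o,q in((.122,.185),(.142,.2))]).round(1).tolist())
c=cv2.imread("pics/top8.png")[200:320,150:300]; cv2.imwrite("pics/c8.png",cv2.resize(c,None,fx=5,fy=5,interpolation=2))
E
```

```text
red [189, 267, 8, 8, 46] [192.4 270.5] (np.float64(0.6699889816550706), np.float64(0.19188730443379023))
green [179, 270, 8, 10, 57] [182.5 275.1] (np.float64(0.6913371664096908), np.float64(0.2027380293345455))
green [183, 281, 6, 3, 14] [185.8 282.3] (np.float64(0.588614736373642), np.float64(0.20651127581992917))
0.6 [[194.3, 271.7], [185.4, 279.3]]
0.65 [[192.9, 269.2], [183.8, 276.6]]
0.7 [[191.5, 266.5], [182.2, 273.6]]
```

View pics/c8.png

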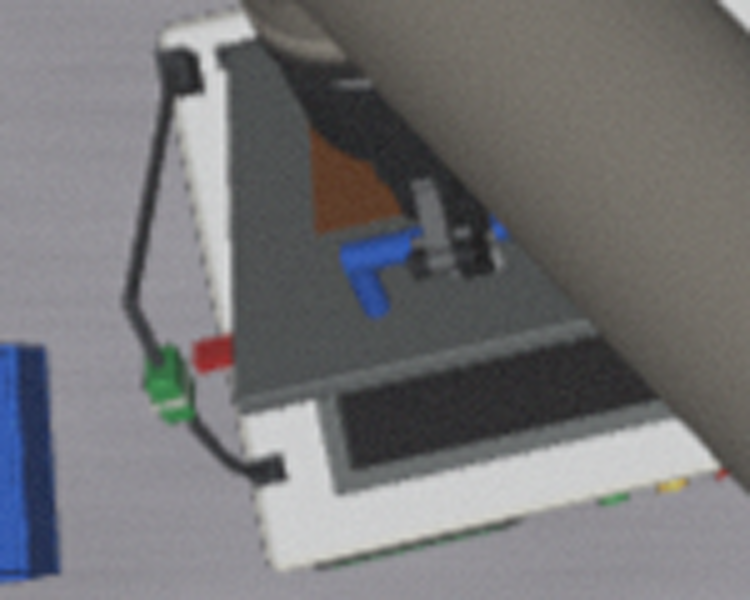

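The top view shows the block's white centre line at about row 280.5, below the centroid of its upper face. That biases my mark angle, so I'll fit the block as a 3D box.

```bash
python3 - <<'E'
from h import *
import pickle, itertools
P=pickle.load(open("P.pkl","rb"))
def box(th,q,off,dr,dw,dt):
    ra=-np.cos(th)*X+np.sin(th)*Z; ta=np.sin(th)*X+np.cos(th)*Z
    return np.array([H+off*Y+q*ra+a*dr*ra+b*dw*Y+c*dt*ta for a,b,c in itertools.product((-.5,.5),repeat=3)])
rect=lambda p,B:(lambda u:np.r_[u.min(0),u.max(0)].round(1))(proj(p,B))
p=r.grab_frame("top")
for n,q in(("scene0",P["scene"]),("top0",P["top"]),("topnow",p)):
    h=cv2.cvtColor(q["pixels"],cv2.COLOR_RGB2HSV); c=proj(q,H+.142*Y+.2*(-np.cos(.65)*X+np.sin(.65)*Z))[0].astype(int)
    m=cv2.inRange(h,(45,60,25),(88,255,255)); k=np.zeros_like(m); k[c[1]-14:c[1]+14,c[0]-11:c[0]+11]=255
    y,x=np.nonzero(m&k); print(n,"green",x.min(),y.min(),x.max()+1,y.max()+1,"centroid",x.mean(),y.mean())
    for th in(.55,.6,.65,.7):
        ra=-np.cos(th)*X+np.sin(th)*Z
        print(th,rect(q,box(th,.2,.142,.022,.014,.028)),"line",proj(q,H+.142*Y+.211*ra)[0].round(1))
    h=cv2.cvtColor(q["pixels"],cv2.COLOR_RGB2HSV)
E
```

```text
scene0 green 379 144 391 156 centroid 384.6216216216216 149.45945945945945
0.55 [372.4 147.  385.8 160.7] line [376.5 150.8]
0.6 [374.2 145.2 387.9 158.8] line [378.5 148.8]
0.65 [376.1 143.5 390.  157. ] line [380.6 146.9]
0.7 [378.2 142.  392.3 155.3] line [382.9 145.2]
top0 green 179 269 189 285 centroid 183.2093023255814 276.54651162790697
0.55 [181.5 273.5 192.4 289.9] line [187.1 286. ]
0.6 [179.9 270.8 190.8 287.7] line [185.4 283.4]
0.65 [178.2 267.9 189.2 285.1] line [183.8 280.5]
0.7 [176.5 264.9 187.7 282.4] line [182.1 277.5]
topnow green 179 269 189 285 centroid 183.17857142857142 276.5
0.55 [181.5 273.5 192.4 289.9] line [187.1 286. ]
0.6 [179.9 270.8 190.8 287.7] line [185.4 283.4]
0.65 [178.2 267.9 189.2 285.1] line [183.8 280.5]
0.7 [176.5 264.9 187.7 282.4] line [182.1 277.5]
```

Mark is at about 0.65–0.66 rad, and the lid at about 0.65 by kinematics (0.67 by the pointer), so they agree. I'll let it settle, then check and hand in.

>>> apply_moves --pt "0 0 0 0 0 0" --pt "0 0 0 0 0 0" --pt "0 0 0 0 0 0" --pt "0 0 0 0 0 0"

```text
clock: 14.28
tcp_pos: [0.5363, 0.2455, 0.2404]
orientation: [-1.756, -2.198, 0.51]
contact_force: [-8.4, -1.0, -6.4]
grip_width: 0.0118
gripper_force: 68.5
```

```bash
python3 lid.py | head -2; python3 -c "
from bench import r
print(r.get_obs()['qvel'].round(3)); print(r.hand_in())"
```

```text
[0.53633688 0.24547304 0.24039664] [-0.08  0.67 -0.64  1.39  0.18  1.61 -0.5 ] 0.011841698814498624 [-8.36391667 -0.95741669 -6.39791193] 68.54723811149597
lid th 0.645142805182233 radius 0.18985037954050255 tilt 0.4557450303752829
[-0.     0.     0.002 -0.001 -0.    -0.     0.   ]
the job is handed in; nothing more can be done
None
```

I handed the job in at about 14 s of the 58 s allowed, with no verdict returned: the sleeve is released flat on the drive head, and the lid is held still at about 0.65 rad, against my estimate of 0.65–0.66 rad for the green mark.

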